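Push the tins home against the kitchen tin rail

ROBOT

A 6-joint arm with a two-finger parallel gripper is mounted at the origin on the work surface. World frame = base frame: x ahead of the robot, y to its left, z up, the work surface at z = 0. Lengths are in mm, angles in rad, forces in N, time in s.
With the tool pointing down it reaches from about 275 to 750 mm from the base axis. Payload 10.2 kg.
Tool frame: the origin (TCP) lies midway between the tips of the shut fingers; the grasp point (between the pads) lies 19 mm behind it; x points along the fingers, y is the direction in which the jaws open and shut, and the axes are right-handed (so a half turn about x gives the same grasp; the last joint's range is limited). The gripper opens to 85 mm and grips with 20 to 120 N. Pads are 22 mm wide; open, the fingers measure 114 mm over their backs; the gripper's body (76 mm by 85 mm) begins 54 mm behind the grasp point. The pads swing forward as they close: fully open they stand 13 mm farther back than shut.
Start: joints at [-1.437, 0.313, 1.498, -0, 1.331, -0.223], TCP at [183.358, -491.946, 231.294] pointing down, gripper open.
Joint ranges: [-2.94, 2.94], [-0.97, 2.17], [0.19, 2.56], [-1.23, 4.37], [0.02, 3.11], [-2.88, 2.88]. Speed limits (rad/s): [2.39, 2.39, 3.01, 3.14, 3.14, 3.14].

INTERFACE

Orientations are given as a unit quaternion [w, x, y, z].
In Python, from rig import ctrl gives the robot as it stands.
- The arm moves only by the tool arm_command, never from a script. Its argument "plan" is a list of rows, each a list of 5 numbers: the shift along the tool's x, y, z in m, then the turn about the tool's x in rad, then the opening, from 0 (shut) to 1 (fully open). A call has 1 to 12 rows; each row shifts and turns the commanded pose from where the row before left it, along the tool's axes as they then stand; what a row does not reach is not made up. A row lasts 1/8 s, in which the tool goes at most 62.5 mm and 10.7 degrees, less where a joint would pass 70% of its speed; a pose out of reach is approached as far as the arm can. A call with a gripper value outside its range is refused whole. The fingers move at their own pace and stop on an object; "squeeze" is the grip in N (left out, the last holds). Time passes only in rows, so rows that do not move let the fingers close. It gives the time, the measured TCP pose, the force and the opening at its end, in the units of the state.
- ctrl.sense(): the state, without advancing time (a new reading comes with each control period).
- ctrl.capture(name): name is "scene" or "top"; returns a dict with "color" (384x512x3 uint8, red, green, blue), "fx", "fy", "cx", "cy" (pixels), "k1" (the pictures are not rectified: a ray, as slopes to the right and down, at radius r is drawn at 1 + k1 r^2 times it, then the intrinsics apply), "xyz" and "orientation" of the camera in the world. Camera axes: x right, y up, looking along -z (the intrinsics and any distortion apply to the point x, -y, -z); pixel columns grow to the right and rows downward; lengths in mm; the calibration is good to about 2 mm. A picture is of the moment at which its call begins. There is no depth.
- ctrl.finish_job(): hands the job in, once; it reports no verdict.
Trained networks look in the newest picture that a camera, given by its name, has taken for a name from the list of things; names that differ only in an ending like _2 or _b are one class to them, and where a whole thing is asked for, a point or a joint stands for the part that bears it (a point fixed in the world has none). Each returns a list of dicts, best first, with "score" (0 to 1); they miss things now and then, are a little off and sometimes report something else, mostly with a low value. They report only what shows in the picture. A call takes as long as a camera call. They do not tell look-alikes from the thing itself.
- ctrl.spot_in(camera, query): "uv" ([column, row] in pixels, amid what is visible of it).
- ctrl.regions_of(camera, query): "mask" (384x512 bool, what is visible of it) and "uv" ([column, row] in pixels, amid what is visible of it).
- ctrl.place_of(camera, query): "uv" ([column, row] in pixels: a listed point, or the origin of a listed thing).
The state is a dict: "time_s": time; "joints": joint angles; "dq": joint speeds; "tau": joint torques, N m; "eef_pos": TCP position; "ee_rot": TCP orientation; "force": force on the tool from outside, world axes, zero at the start; "wrist_torque": the same for the moment, N m; "grip_width": opening from 0.0 (shut) to 1.0 (fully open).
Only numpy, scipy, OpenCV 4.12 (cv2) and the standard library are available. Lean on these libraries where they do the work, as an engineer would, in place of code of your own. Each camera call takes 0.05 s, during which the arm holds its last target.

TASK

Tidy the row of tins on the worktop: push the stray red tin onto the red disc and nudge the blue tin onto the blue disc, so that each stands centred on its own disc and right up against the wooden stop bar. Only push the tins along the worktop, in either order; do not lift or tip them, and leave the yellow-lidded jar in the row and everything else where it stands.

Things in the scene. Friction and masses are not known exactly. Their poses are not given: they have to be found in the camera images.
- rail: fixed low stop bar of pale wood with steel ends, standing on the worktop beyond the tins: 370 mm long (its own y axis), 18 mm thick, 22 mm high (ends 26 mm). Origin: on the worktop, at the middle of its long face that looks towards the robot. Its x axis points squarely from the robot's side into the bar (away from the robot), level.
- red_disc: red flat disc with a pale middle on the worktop in front of the bar (84 mm across, under 1 mm thick, does not obstruct sliding); empty at the start, the red tin's place. Origin: its centre, on the worktop, 42 mm squarely in front of the bar's face; axes as the bar's. It may be any of the three places in the row, which are 110 mm apart.
- blue_disc: the same in blue: the blue tin's place. Origin and axes as for the red disc; mostly covered by the blue tin at the start
- red_tin: red round flat food tin with bright rims and a ring on its lid: 84 mm across, 40 mm high, 0.2 to 0.35 kg, loose, standing on the worktop well in front of the row. Origin: centre of its underside
- red_tin_center (a point): centre of the red tin, 20 mm above its underside
- blue_tin: blue tin of the same size and mass, in the row in front of or partly on its blue disc, 20 to 35 mm short of the bar. Origin: centre of its underside
- blue_tin_center (a point): centre of the blue tin, 20 mm above its underside
- yellow_jar_mid (a point): bystander: amber jar with yellow lid, 64 mm across, 60 mm high, already against the bar in the third place of the row (on a yellow disc); this point is its centre, half-way up
- salt_mid (a point): bystander: white salt shaker with steel lid, 40 mm across, 65 mm high, to the left of the row; its centre, half-way up
- mustard_mid (a point): bystander: yellow mustard jar with blue lid, 60 mm across, 70 mm high, to the right of the row; its centre, half-way up
- mug_mid (a point): bystander: blue mug, 80 mm across plus handle, 90 mm high, on the right; its centre, half-way up
- bowl_mid (a point): bystander: steel mixing bowl, 200 mm across, 85 mm high, on the left; its centre, half-way up
- spoon_grip (a point): bystander: wooden spoon 200 mm long lying on the left; a point on its handle
- tomato_can_mid (a point): bystander: tall tin with red label, 74 mm across, 110 mm high, on the far right; its centre, half-way up
Things that resemble listed ones, but are neither listed nor needed, are in the scene too. Leave any green or purple look-alike of the red_tin alone.

How it is judged:
By the outcome, as a careful person would: the job done as asked, in the order asked, and still so for the second after the job is handed in, with the robot touching nothing.
It also fails if it takes over 72 s, if anything falls off the work surface, if the arm or the gripper's body presses on something with over 40 N, if the wrist force passes 120 N, or if a joint passes its speed limit or range.

## Working session

There is one attempt and no reset: what is moved stays moved. The work goes in short steps, Python scripts to look and compute and a tool call to move; the robot and the scene stay as the last step left them, time stands still between calls to the robot, and variables do not carry over. Pictures are saved under pics/ and viewed, and the job is handed in when it is done.

Besides the shell and the picture viewer there is one more tool, called after "Emit:" in YAML: its name, and indented under it one key for each argument. arm_command: Moves the arm, as the interface text tells. Its arguments: {"type":"object","properties":{"plan":{"type":"array"},"squeeze":{"type":"number"}},"required":["plan"]}

```bash
mkdir -p pics; ls
cat > h.py <<'E'
import numpy as np, cv2
from rig import ctrl
from scipy.spatial.transform import Rotation as R
def cap(n,name=None):
    c=ctrl.capture(n)
    if name: cv2.imwrite('pics/'+name+'.png',cv2.cvtColor(c['color'],cv2.COLOR_RGB2BGR))
    return c
def rot(q): return R.from_quat([q[1],q[2],q[3],q[0]]).as_matrix()
def to_w(c,uv,z):
    d=np.array([(uv[0]-c['cx'])/c['fx'],(uv[1]-c['cy'])/c['fy']])
    s=d.copy()
    for _ in range(30): s=d/(1+c['k1']*(s@s))
    ray=rot(c['orientation'])@np.array([s[0],-s[1],-1.])
    o=np.array(c['xyz']); t=(z-o[2])/ray[2]
    return o+t*ray
def to_px(c,p):
    q=rot(c['orientation']).T@(np.array(p,float)-np.array(c['xyz']))
    s=np.array([q[0],-q[1]])/(-q[2]); s=s*(1+c['k1']*(s@s))
    return np.array([s[0]*c['fx']+c['cx'],s[1]*c['fy']+c['cy']])
E
python3 - <<'E'
from h import *
for n in ('scene','top'):
    c=cap(n,n+'0'); print(n,{k:v for k,v in c.items() if k!='color'})
    for q,z in (('rail',0),('red_disc',0),('blue_disc',0),('red_tin',0),('red_tin_center',20),('blue_tin',0),('blue_tin_center',20),('yellow_jar_mid',30),('salt_mid',32),('mustard_mid',35),('mug_mid',45),('bowl_mid',42),('tomato_can_mid',55)):
        for r in ctrl.place_of(n,q)[:3]: print(q,round(r['score'],2),np.round(r['uv'],1),np.round(to_w(c,r['uv'],z)))
s=ctrl.sense();print(s)
E
```

```text
pics
scene {'fx': 418.92974240653325, 'fy': 418.92974240653325, 'cx': 255.83130446145304, 'cy': 193.42928688120546, 'k1': -0.05103738744078436, 'xyz': array([1253.13404057,  560.23105908, 1105.18058255]), 'orientation': array([0.4240623 , 0.15088707, 0.30898851, 0.83781284])}
rail 0.58 [228.1 241.6] [719.  44.   0.]
red_disc 0.9 [211.3 216.9] [676. -63.   0.]
blue_disc 0.7 [263.7 255.5] [694. 164.   0.]
red_tin 0.91 [336.1 200.6] [373. 236.   0.]
red_tin 0.89 [217.1 172.3] [ 510. -177.    0.]
red_tin 0.78 [289.4 305. ] [784. 318.   0.]
red_tin_center 0.94 [338.3 193.5] [357. 233.  20.]
red_tin_center 0.92 [293.9 212. ] [512. 154.  20.]
red_tin_center 0.71 [217.  169.5] [ 513. -172.   20.]
blue_tin 0.73 [264.8 250.8] [679. 157.   0.]
blue_tin 0.48 [133.  148.9] [ 605. -518.    0.]
blue_tin_center 0.67 [270.  243.4] [658. 162.  20.]
blue_tin_center 0.45 [226.9 244.3] [739.  56.  20.]
blue_tin_center 0.21 [291.9 218.6] [538. 164.  20.]
yellow_jar_mid 0.74 [325.8 262.6] [621. 337.  30.]
salt_mid 0.53 [326.6 265.3] [629. 344.  32.]
mustard_mid 0.83 [154.1 166.8] [ 645. -353.   35.]
mustar
[... 1540 characters left out ...]
26. -478.   55.]
{'time_s': 1.4, 'joints': array([-1.43742661e+00,  3.12902157e-01,  1.49768924e+00,  1.14694950e-05,
        1.33098439e+00, -2.23385350e-01]), 'dq': array([ 6.04307674e-04,  4.11946603e-04,  3.05066359e-04,  2.72551387e-04,
       -8.48363879e-05,  9.96917984e-04]), 'tau': array([ 2.68097165e-04, -4.12162149e+01, -2.59900188e+01, -1.50494629e-04,
        4.84159191e-04, -4.80386397e-07]), 'eef_pos': array([ 183.34913551, -491.95865771,  231.29712687]), 'ee_rot': array([ 0.12546933,  0.69589086,  0.12545705, -0.69588353]), 'force': array([-0.35957549,  0.41566821, -0.40023391]), 'wrist_torque': array([ 0.00186505, -0.01968535,  0.01958189]), 'grip_width': 1.0002730789747947}
```

View pics/scene0.png

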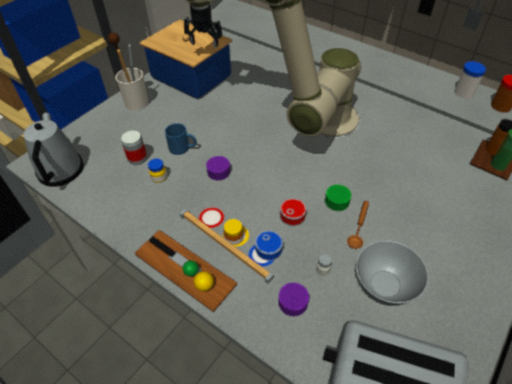

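View pics/top0.png

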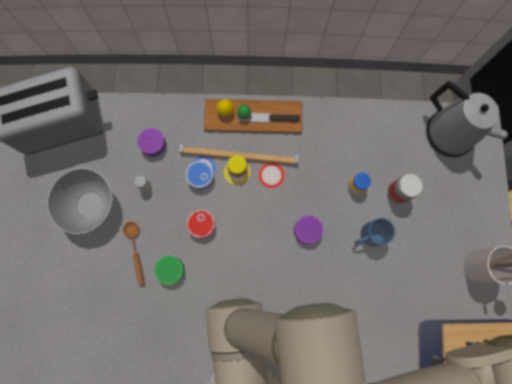

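Run:
```python
import cv2
a=cv2.imread('pics/top0.png')[130:310,110:330]
cv2.imwrite('pics/topcrop0.png',cv2.resize(a,None,fx=3.3,fy=3.3,interpolation=cv2.INTER_CUBIC))
```

```text
(no output)
```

View pics/topcrop0.png

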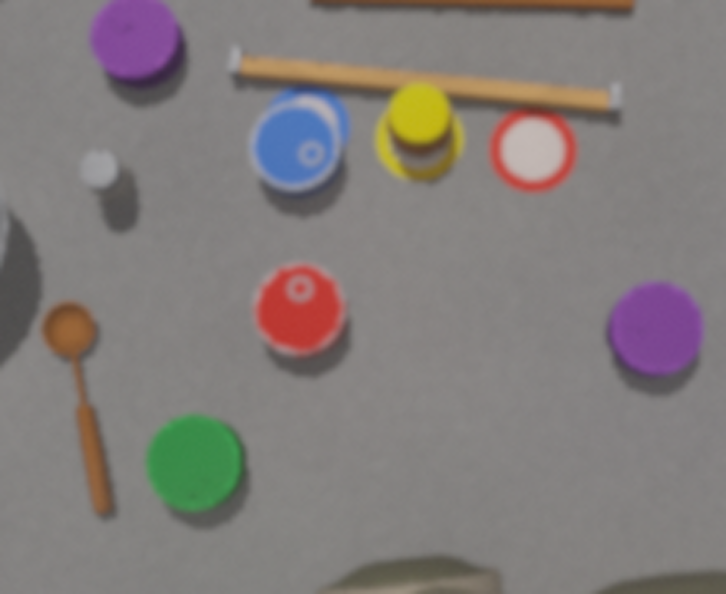

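The red tin is at top (200,224) and scene (293,211). It could be confused with the purple tins at top (309,230) and (151,141) or the green tin at (169,270). The crop shows a red lid with a bright rim and a ring, which matches the description. The empty red disc is at top (271,176), the blue tin at (200,173) and the jar at (237,168). Next I'll measure these precisely.

```bash
cat >> h.py <<'E'
def blob(c,col,near,rad=30,fill=True):
    h=cv2.cvtColor(c['color'],cv2.COLOR_RGB2HSV).astype(int);H,S,V=h[...,0],h[...,1],h[...,2]
    m={'red':((H<8)|(H>172))&(S>130),'blue':(H>100)&(H<122)&(S>110)&(V>60),'yel':(H>22)&(H<35)&(S>150)&(V>90),'wood':(H>10)&(H<24)&(S>70)&(V>110)}[col]
    yy,xx=np.mgrid[:384,:512]; m=m&(np.hypot(xx-near[0],yy-near[1])<rad)
    m=m.astype(np.uint8)
    n,l,st,ce=cv2.connectedComponentsWithStats(m,connectivity=8)
    if n<2: return None
    k=1+np.argmax(st[1:,4]); m=(l==k).astype(np.uint8)
    cn,_=cv2.findContours(m,cv2.RETR_EXTERNAL,cv2.CHAIN_APPROX_NONE)
    return max(cn,key=cv2.contourArea).reshape(-1,2).astype(float)
def circ(c,cont,z):
    # circle fit of hull points on plane z
    hull=cv2.convexHull(cont.astype(np.float32)).reshape(-1,2)
    P=np.array([to_w(c,p,z)[:2] for p in hull])
    A=np.c_[2*P,np.ones(len(P))]; s=np.linalg.lstsq(A,(P**2).sum(1),rcond=None)[0]
    r=np.sqrt(s[2]+s[0]**2+s[1]**2); return np.round([s[0],s[1],r],1)
E
python3 - <<'E'
from h import *
cs={n:cap(n) for n in('top','scene')}
S={'top':dict(redtin=('red',(200,224),20,40),bluetin=('blue',(199,172),18,40),reddisc=('red',(271,176),20,0.5),jar=('yel',(237,163),12,60)),
'scene':dict(redtin=('red',(293,211),20,40),bluetin=('blue',(269,243),18,40),reddisc=('red',(211,217),20,0.5),jar=('yel',(234,229),12,60))}
for n in S:
  for k,(col,nr,rad,z) in S[n].items():
    b=blob(cs[n],col,nr,rad); print(n,k,len(b),circ(cs[n],b,z))
for n,nr in (('top',(238,156)),('scene',(228,245))):
    b=blob(cs[n],'wood',nr,75)
    print(n,'wood',b.min(0),b.max(0)); r=cv2.minAreaRect(b.astype(np.float32)); bp=cv2.boxPoints(r)
    for p in bp: print(np.round(p,1),np.round(to_w(cs[n],p,22)[:2],1),np.round(to_w(cs[n],p,0)[:2],1))
    # lines
    img=cs[n]['color'].copy(); cv2.drawContours(img,[b.astype(int).reshape(-1,1,2)],-1,(255,0,255),1)
    for k,(col,q,rad,z) in S[n].items(): cv2.drawContours(img,[blob(cs[n],col,q,rad).astype(int).reshape(-1,1,2)],-1,(0,255,0),1)
    x,y=int(nr[0]),int(nr[1]); a=img[y-60:y+100,x-90:x+90]
    cv2.imwrite(f'pics/seg_{n}.png',cv2.resize(cv2.cvtColor(a,cv2.COLOR_RGB2BGR),None,fx=3.5,fy=3.5,interpolation=cv2.INTER_NEAREST))
E
```

```text
top redtin 68 [510.9 149.   36.5]
top bluetin 61 [663.6 160.4  34.3]
top reddisc 69 [675.8 -63.6  40. ]
top jar 57 [689.9  44.1  30.6]
scene redtin 113 [525.9 155.9  48.2]
scene bluetin 99 [677.2 166.7  48.5]
scene reddisc 104 [676.3 -62.6  40.3]
scene jar 58 [696.6  54.2  32.3]
top wood [204.  99.] [301. 131.]
[203.6 129.3] [814.9 154.9] [823.4 157.7]
[204.4  98.2] [922.5 158. ] [933.  160.9]
[301.7 100.5] [ 922.9 -159.5] [ 933.4 -162.5]
[301.  131.5] [ 815.2 -156.4] [ 823.7 -159.3]
scene wood [154. 230.] [236. 309.]
[137.3 258.5] [ 939.7 -128.9] [ 933.4 -142.9]
[157.8 228.4] [ 823.4 -158.1] [ 814.6 -172.7]
[236.6 282.1] [824.  161.4] [815.3 153.3]
[216.1 312.2] [929.9 173. ] [923.3 165.2]
```

View pics/seg_top.png

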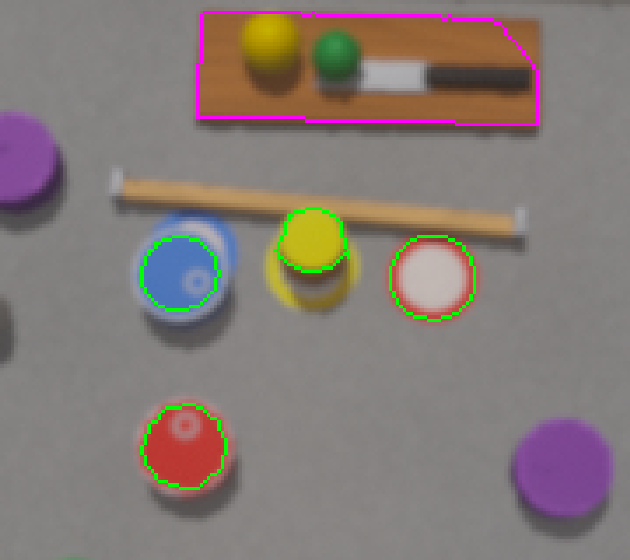

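View pics/seg_scene.png

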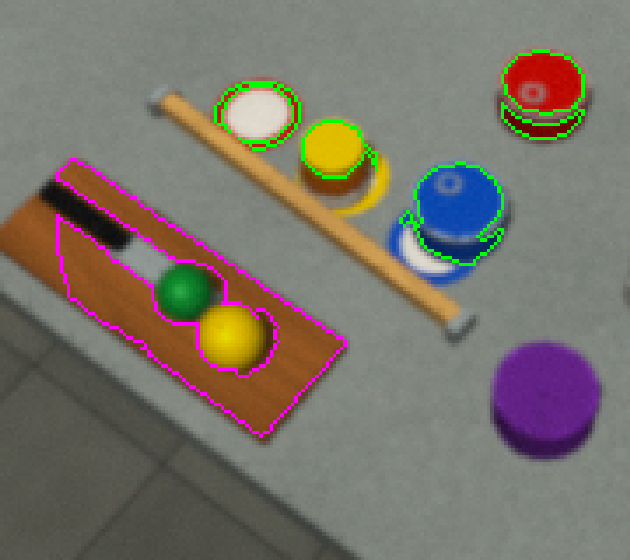

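```bash
cat >> h.py <<'E'
def wood(c):
    h=cv2.cvtColor(c['color'],cv2.COLOR_RGB2HSV).astype(int);H,S,V=h[...,0],h[...,1],h[...,2]
    m=(H>10)&(H<24)&(S>70)&(V>100)
    P=[]
    for v,u in np.argwhere(m):
        w=to_w(c,(u,v),22)
        if 675<w[0]<770 and -160<w[1]<240: P.append(w[:2])
    return np.array(P)
E
python3 - <<'E'
from h import *
D={'top':(675.8,-63.6),'scene':(676.3,-62.6)}
for n in('top','scene'):
    c=cap(n); P=wood(c)
    cv,*_=[0]; mu=np.median(P,0)
    # robust line x=a+b*y
    y=P[:,1];x=P[:,0];k=np.ones(len(x),bool)
    for _ in range(10):
        b,a=np.polyfit(y[k],x[k],1); r=x-a-b*y; k=abs(r)<14
    print(n,len(P),'yaw b',b,'x at y=47',a+b*47,'resid pct',np.percentile(r[k],[2,50,98]),'y range',np.percentile(y[k],[0.5,99.5]))
    th=np.arctan(-b); ex=np.array([np.cos(th),np.sin(th)]);ey=np.array([-np.sin(th),np.cos(th)])
    print('th',th,'redD->',D[n],'jar disc',D[n]+110*ey,'blue',D[n]+220*ey,'face at y=47 pred centreline',(D[n]+110*ey+(42+9)*ex))
    img=c['color'].copy()
    for i,col in ((0,(0,255,0)),(1,(0,255,0)),(2,(0,255,0))):
        for t in np.linspace(0,6.28,60):
            p=D[n]+110*i*ey+42*np.array([np.cos(t),np.sin(t)]); q=to_px(c,[*p,0.5]); cv2.circle(img,tuple(np.round(q).astype(int)),0,col,-1)
    for ctr,cc in (((511,149),(255,255,0)),((663.6,160.4),(255,255,0))):
        for t in np.linspace(0,6.28,60):
            p=np.array(ctr)+42*np.array([np.cos(t),np.sin(t)]); q=to_px(c,[*p,40]); cv2.circle(img,tuple(np.round(q).astype(int)),0,cc,-1)
    nr={'top':(238,190),'scene':(245,230)}[n]
    x,y=nr; a=img[y-60:y+60,x-80:x+80]
    cv2.imwrite(f'pics/chk_{n}.png',cv2.resize(cv2.cvtColor(a,cv2.COLOR_RGB2BGR),None,fx=4.5,fy=4.5,interpolation=cv2.INTER_NEAREST))
E
```

```text
top 723 yaw b 0.07827227926308492 x at y=47 732.3464499468228 resid pct [-10.8634009    0.19051094  10.29085991] y range [-130.70621072  216.53497104]
th -0.07811301795148805 redD-> (675.8, -63.6) jar disc [684.38369665  46.06458021] blue [692.96739329 155.72916041] face at y=47 pred centreline [735.22818383  42.08486631]
scene 936 yaw b 0.07912190662154339 x at y=47 740.9841275828435 resid pct [-12.51927881   0.02218843  12.22647526] y range [-130.56372528  216.70329387]
th -0.07895741570882099 redD-> (676.3, -62.6) jar disc [684.9762941   47.05729306] blue [693.6525882  156.71458611] face at y=47 pred centreline [735.8174027   43.03464761]
```

View pics/chk_top.png

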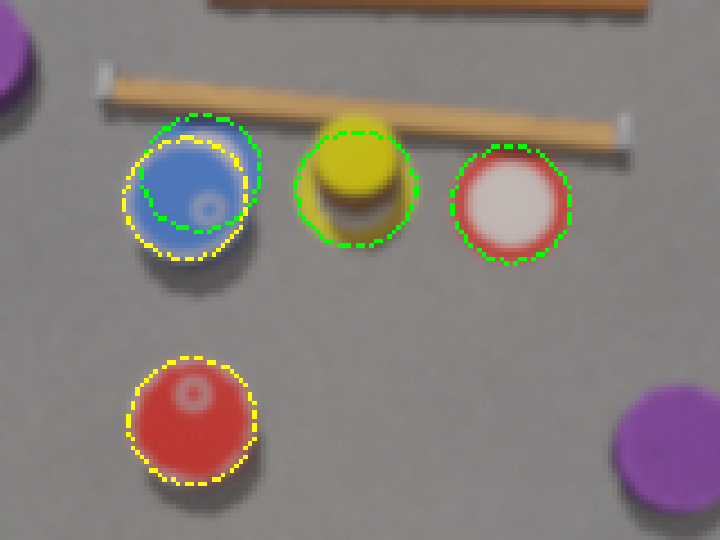

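View pics/chk_scene.png

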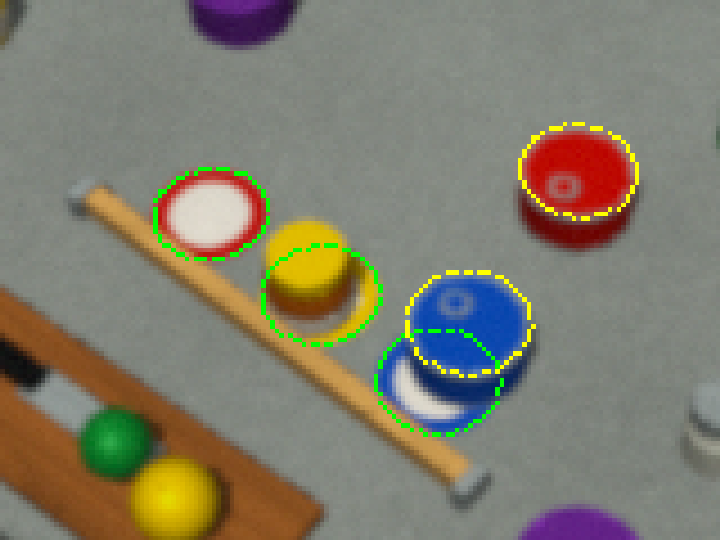

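Run:
```python
from h import *
s=ctrl.sense();M=rot(s['ee_rot']);print(np.round(M,3),s['time_s'])
print('yaw tool y',np.degrees(np.arctan2(M[1,1],M[0,1])))
```

```text
[[ 0.     0.349 -0.937]
 [ 0.    -0.937 -0.349]
 [-1.    -0.    -0.   ]] 1.6
yaw tool y -69.55936156861104
```

Emit:
arm_command:
  plan:
    - [0,-0.04,-0.039,0,0.6]
    - [0,-0.04,-0.039,0,0.6]
    - [0,-0.04,-0.039,0,0.6]
    - [0,-0.04,-0.039,0,0.6]
    - [0,-0.04,-0.039,0,0.6]
    - [0,-0.04,-0.039,0,0.6]
    - [0,-0.04,-0.039,0,0.6]
    - [0,-0.04,-0.039,0,0.6]
    - [0,-0.04,-0.039,0,0.6]
    - [0,-0.04,-0.039,0,0.6]
    - [0,-0.04,-0.039,0,0.6]
    - [0,-0.04,-0.039,0,0.6]

```text
time_s: 3.1
eef_pos: [454.8, 123.2, 231.5]
ee_rot: [0.126, 0.696, 0.126, -0.696]
force: [0.2, -1.2, 1.0]
grip_width: 0.601
```

Emit:
arm_command:
  plan:
    - [0,0,0,-0.17,0.6]
    - [0,0,0,-0.17,0.6]
    - [0,0,0,-0.17,0.6]
    - [0,0,0,-0.17,0.6]
    - [0,0,0,-0.17,0.6]
    - [0,0,0,-0.17,0.6]
    - [0,0,0,-0.17,0.6]
    - [0,0,0,-0.17,0.6]
    - [0,0,0,0,0.6]

```text
time_s: 4.22
eef_pos: [454.2, 121.3, 231.3]
ee_rot: [0.535, 0.463, 0.535, -0.463]
force: [-0.4, -0.2, 0.4]
grip_width: 0.599
```

```bash
cat >> h.py <<'E'
def st():
    s=ctrl.sense();M=rot(s['ee_rot']);yaw=np.degrees(np.arctan2(M[1,1],M[0,1]))
    print('t',round(s['time_s'],2),'pos',np.round(s['eef_pos'],1),'yaw_y',round(yaw,1),'F',np.round(s['force'],1),'grip',round(s['grip_width'],2),'j',np.round(s['joints'],2)); return s,M
def rel(M,s,target): # tool-axis shift to world target
    print('shift tool',np.round(M.T@(np.array(target)-s['eef_pos']),1))
E
python3 - <<'E'
from h import *
s,M=st(); rel(M,s,(501,218,100))
c=cap('top','top1');b=blob(c,'red',(200,224),20);print(circ(c,b,40) if b is not None else None)
c=cap('scene','scene1')
E
```

```text
t 4.22 pos [454.2 121.3 231.3] yaw_y 8.3 F [-0.4 -0.2  0.4] grip 0.6 j [ 0.01  0.19  1.65  0.    1.3  -0.13]
shift tool [131.3  60.2 -89. ]
None
```

View pics/scene1.png

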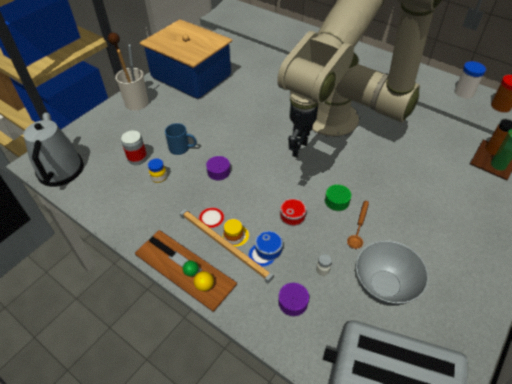

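The hand is now at scene (300,130), clear of everything, and the red tin hasn't moved from (293,211). I'll move in behind the tin on its left side and go down.

Emit:
arm_command:
  plan:
    - [0,0.03,-0.045,0,0.6]
    - [0,0.03,-0.045,0,0.6]
    - [0,0,0,0,0.6]
    - [0.05,0,0,0,0.6]
    - [0.05,0,0,0,0.6]
    - [0.05,0,0,0,0.6]
    - [0,0,0,0,0.6]

```text
time_s: 5.2
eef_pos: [498.6, 218.1, 78.9]
ee_rot: [0.533, 0.461, 0.536, -0.465]
force: [-0.8, -0.2, 1.2]
grip_width: 0.601
```

Run:
```python
from h import *
s,M=st(); rel(M,s,(501,218,8))
c=cap('scene','scene2');a=c['color'][140:280,200:380];cv2.imwrite('pics/s2c.png',cv2.resize(cv2.cvtColor(a,cv2.COLOR_RGB2BGR),None,fx=4,fy=4))
```

```text
t 5.2 pos [498.6 218.1  78.9] yaw_y 8.2 F [-0.8 -0.2  1.2] grip 0.6 j [ 0.2   0.52  1.62 -0.    1.01  0.05]
shift tool [70.9  2.9  0.4]
```

View pics/s2c.png

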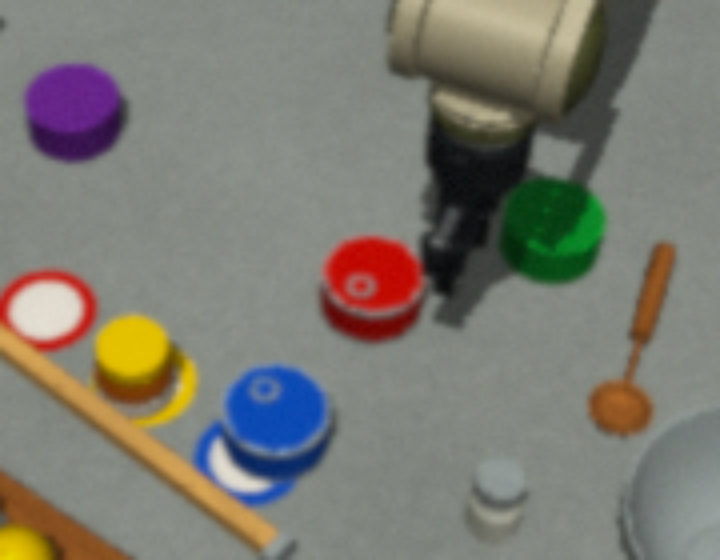

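The fingers are at crop (445,260), just left of the red tin and clear of the green one. I'll go down and start the push.

Emit:
arm_command:
  plan:
    - [0.035,0.0,0,0,0.6]
    - [0.034,0.003,0,0,0.6]
    - [0,0,0,0,0.6]
    - [0,0,0.015,0,0.6]
    - [0,0,0.012,0,0.6]
    - [0,0,0.012,0,0.6]
    - [0,0,0,0,0.6]

```text
time_s: 6.12
eef_pos: [509.6, 179.9, 12.9]
ee_rot: [0.535, 0.463, 0.535, -0.462]
force: [-1.2, 0.2, 0.1]
grip_width: 0.604
```

Run:
```python
from h import *
s,M=st()
c=cap('scene','scene3');a=c['color'][140:280,200:380];cv2.imwrite('pics/s3c.png',cv2.resize(cv2.cvtColor(a,cv2.COLOR_RGB2BGR),None,fx=4,fy=4))
c=cap('top','top3');b=blob(c,'red',(205,224),30);print(circ(c,b,40) if b is not None else None)
```

```text
t 6.12 pos [509.6 179.9  12.9] yaw_y 8.3 F [-1.2  0.2  0.1] grip 0.6 j [ 0.12  0.62  1.67 -0.    0.85 -0.02]
[514.2 127.7  30.5]
```

View pics/s3c.png

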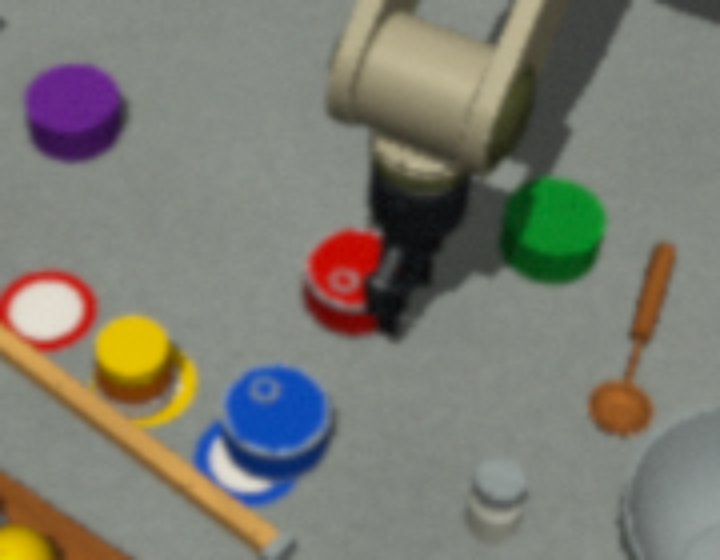

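Emit:
arm_command:
  plan:
    - [0,0,0.012,0,0.6]
    - [0,0,0.02,0,0.6]
    - [0,0,0.02,0,0.6]
    - [0,0,0.02,0,0.6]
    - [0,0,0.02,0,0.6]
    - [0,0,0.02,0,0.6]
    - [0,0,0.016,0,0.6]
    - [0,0,0.01,0,0.6]
    - [0,0,0.006,0,0.6]
    - [0,0,0.004,0,0.6]
    - [0,0,0,0,0.6]

```text
time_s: 7.6
eef_pos: [530.7, 34.4, 12.3]
ee_rot: [0.535, 0.462, 0.535, -0.462]
force: [-0.1, -0.3, 0.0]
grip_width: 0.599
```

Run:
```python
from h import *
s,M=st()
c=cap('scene','scene4');a=c['color'][120:280,150:340];cv2.imwrite('pics/s4c.png',cv2.resize(cv2.cvtColor(a,cv2.COLOR_RGB2BGR),None,fx=4,fy=3.75))
c=cap('top','top4');a=c['color'][130:310,150:330];cv2.imwrite('pics/t4c.png',cv2.resize(cv2.cvtColor(a,cv2.COLOR_RGB2BGR),None,fx=3,fy=3))
```

```text
t 7.6 pos [530.7  34.4  12.3] yaw_y 8.4 F [-0.1 -0.3  0. ] grip 0.6 j [-0.16  0.6   1.7  -0.    0.84 -0.3 ]
```

View pics/s4c.png

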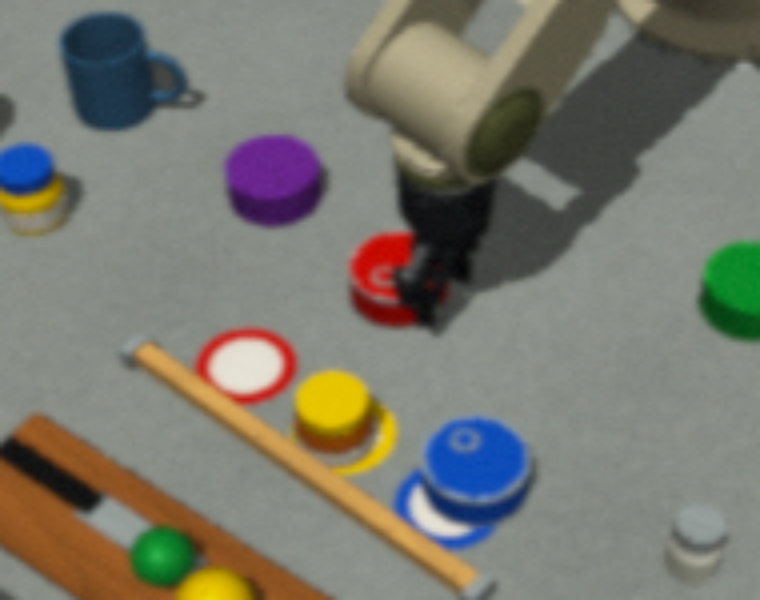

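View pics/t4c.png

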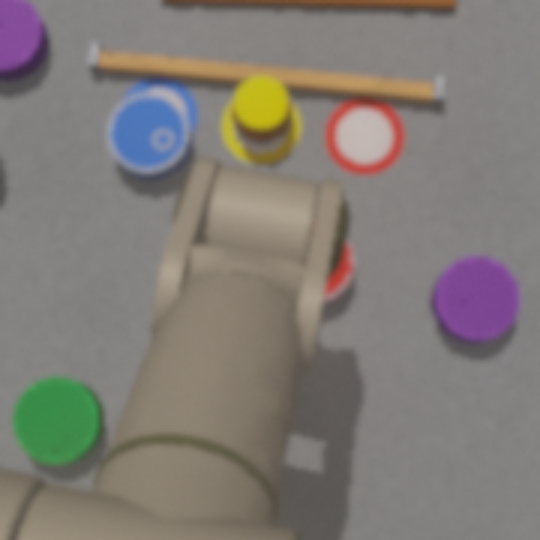

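Run:
```python
from h import *
c=cap('scene')
img=c['color'].copy()
for ctr,col in (((537,-9),(0,255,0)),):
  for z in (0,40):
    for t in np.linspace(0,6.28,80):
        p=np.array(ctr)+42*np.array([np.cos(t),np.sin(t)]); q=to_px(c,[*p,z]); cv2.circle(img,tuple(np.round(q).astype(int)),0,col,-1)
a=img[160:230,220:290];cv2.imwrite('pics/s5c.png',cv2.resize(cv2.cvtColor(a,cv2.COLOR_RGB2BGR),None,fx=8,fy=8,interpolation=cv2.INTER_NEAREST))
```

```text
(no output)
```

View pics/s5c.png

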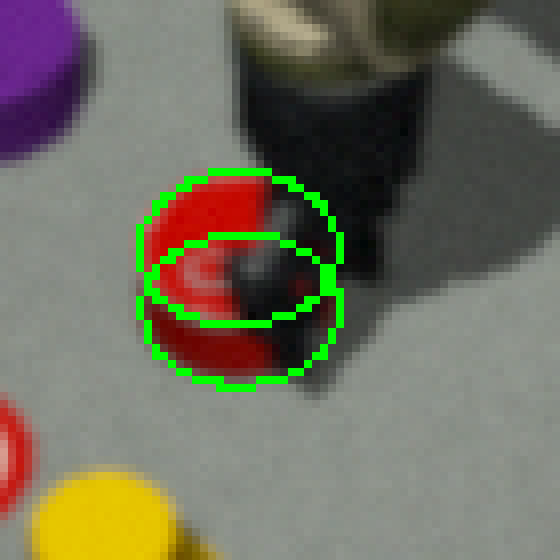

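The 44 mm contact model fits the picture: the tin's left edge is at scene (238,191). It needs about 45 mm more.

Emit:
arm_command:
  plan:
    - [0,0,0.01,0,0.6]
    - [0,0,0.012,0,0.6]
    - [0,0,0.01,0,0.6]
    - [0,0,0.006,0,0.6]
    - [0,0,0.004,0,0.6]
    - [0,0,0.003,0,0.6]
    - [0,0,0,0,0.6]
    - [0,0,-0.02,0,0.6]
    - [0,0,-0.04,0,0.6]
    - [0,0,-0.03,0,0.6]
    - [-0.05,0,0,0,0.6]
    - [-0.05,0,0,0,0.6]

```text
time_s: 9.25
eef_pos: [523.3, 80.7, 113.4]
ee_rot: [0.535, 0.461, 0.536, -0.462]
force: [-0.1, 0.4, 0.7]
grip_width: 0.6
```

Run:
```python
from h import *
s,M=st()
c=cap('scene','scene6')
b=blob(c,'red',(232,185),24);print(len(b),circ(c,b,40))
img=c['color'].copy()
for ctr,col in (((543.5,-52.6),(0,255,0)),):
  for z in (0,40):
    for t in np.linspace(0,6.28,80):
        p=np.array(ctr)+42*np.array([np.cos(t),np.sin(t)]); q=to_px(c,[*p,z]); cv2.circle(img,tuple(np.round(q).astype(int)),0,col,-1)
a=img[130:260,170:320];cv2.imwrite('pics/s6c.png',cv2.resize(cv2.cvtColor(a,cv2.COLOR_RGB2BGR),None,fx=4.5,fy=4.5,interpolation=cv2.INTER_NEAREST))
```

```text
t 9.25 pos [523.3  80.7 113.4] yaw_y 8.5 F [-0.1  0.4  0.7] grip 0.6 j [-0.07  0.45  1.64 -0.    1.06 -0.22]
75 [555.  -45.5  49.7]
```

View pics/s6c.png

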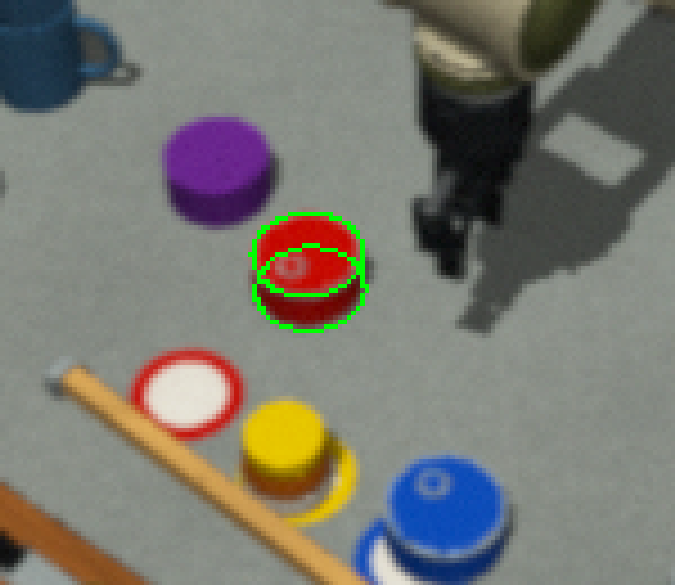

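The red tin matches the predicted outline at (543.5, -52.6), on the disc's line, with the tin at scene (238,188). I'll turn the tool to face the bar.

Emit:
arm_command:
  plan:
    - [0,0,0,0.18,0.6]
    - [0,0,0,0.18,0.6]
    - [0,0,0,0.18,0.6]
    - [0,0,0,0.18,0.6]
    - [0,0,0,0.18,0.6]
    - [0,0,0,0.18,0.6]
    - [0,0,0,0.18,0.6]
    - [0,0,0,0.18,0.6]
    - [0,0,0,0.18,0.6]
    - [0,0,0,0.18,0.6]
    - [0,0,0,0,0.6]

```text
time_s: 10.68
eef_pos: [523.8, 80.0, 112.1]
ee_rot: [0.029, -0.706, 0.029, 0.707]
force: [-0.6, -0.5, -0.7]
grip_width: 0.602
```

Run:
```python
from h import *
s,M=st(); print(np.round(M,2)); rel(M,s,(473.6,-47,113))
```

```text
t 10.68 pos [523.8  80.  112.1] yaw_y -94.6 F [-0.6 -0.5 -0.7] grip 0.6 j [-0.07  0.45  1.64  0.    1.06  1.58]
[[-0.   -0.08 -1.  ]
 [ 0.   -1.    0.08]
 [-1.   -0.    0.  ]]
shift tool [ -0.9 130.6  39.8]
```

Emit:
arm_command:
  plan:
    - [0,0,0.04,0,0.6]
    - [0,0.045,0,0,0.6]
    - [0,0.045,0,0,0.6]
    - [0,0.041,0,0,0.6]
    - [0,0,0,0,0.6]

```text
time_s: 11.3
eef_pos: [473.2, -49.7, 112.3]
ee_rot: [-0.029, 0.707, -0.029, -0.706]
force: [-0.0, 0.6, 0.5]
grip_width: 0.603
```

Run:
```python
from h import *
s,M=st(); rel(M,s,(473.6,-47,10))
```

```text
t 11.3 pos [473.2 -49.7 112.3] yaw_y -94.7 F [-0.   0.6  0.5] grip 0.6 j [-0.35  0.34  1.8  -0.    1.    1.3 ]
shift tool [ 1.023e+02 -2.700e+00 -1.000e-01]
```

Emit:
arm_command:
  plan:
    - [0.05,-0.0025,0,0,0.6]
    - [0.05,0,0,0,0.6]
    - [0,0,0,0,0.6]
    - [0,0,-0.015,0,0.6]
    - [0,0,-0.012,0,0.6]
    - [0,0,-0.015,0,0.6]
    - [0,0,-0.02,0,0.6]
    - [0,0,-0.02,0,0.6]
    - [0,0,-0.02,0,0.6]
    - [0,0,-0.015,0,0.6]
    - [0,0,-0.008,0,0.6]
    - [0,0,0,0,0.6]

```text
time_s: 12.8
eef_pos: [598.7, -55.9, 13.0]
ee_rot: [-0.029, 0.707, -0.029, -0.706]
force: [1.1, 0.8, -0.1]
grip_width: 0.604
```

```bash
cat >> h.py <<'E'
def over(c,tins,box,name,f=5,col=(0,255,0)):
    img=c['color'].copy(); x0,y0,x1,y1=box
    a=cv2.resize(cv2.cvtColor(img[y0:y1,x0:x1],cv2.COLOR_RGB2BGR),None,fx=f,fy=f,interpolation=cv2.INTER_NEAREST)
    for ctr,z in tins:
        for t in np.linspace(0,6.28,160):
            p=np.array(ctr)+42*np.array([np.cos(t),np.sin(t)]); q=(to_px(c,[*p,z])-[x0,y0]+0.5)*f
            cv2.circle(a,tuple(np.round(q).astype(int)),0,col,-1)
    cv2.imwrite('pics/'+name+'.png',a)
E
python3 - <<'E'
from h import *
s,M=st(); ex=-M[:2,2]; d=np.array([676,-63.1]);p=s['eef_pos'][:2]-d
print('along',p@ex,'lat',p@[-ex[1],ex[0]])
c=cap('scene','scene7'); t=s['eef_pos'][:2]+44*ex; print(t)
over(c,[(t,0),(t,40),(d,0)],(170,150,290,260),'s7c')
E
```

```text
t 12.8 pos [598.7 -55.9  13. ] yaw_y -94.7 F [ 1.1  0.8 -0.1] grip 0.6 j [-0.29  0.72  1.47  0.    0.95  1.37]
along -77.64443004707105 lat 0.761340859554334
[642.53277982 -59.56723153]
```

View pics/s7c.png

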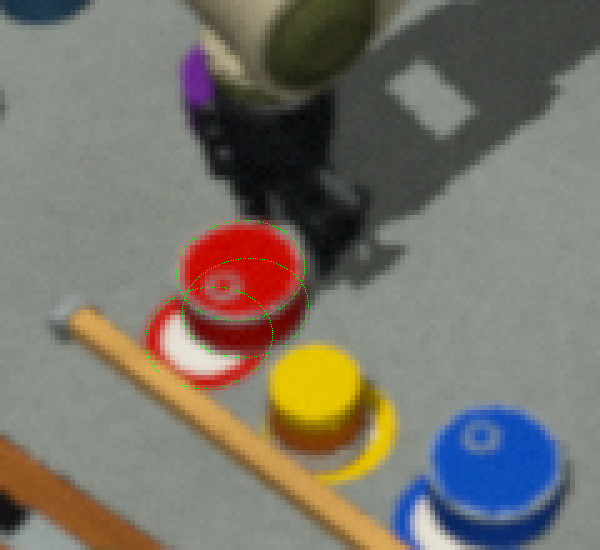

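The tin's lid is centred at scene (218,204), in line with the red disc, with about 33 mm still to go.

Emit:
arm_command:
  plan:
    - [0,0,-0.01,0,0.6]
    - [0,0,-0.01,0,0.6]
    - [0,0,-0.006,0,0.6]
    - [0,0,-0.002,0,0.6]
    - [0,0,0,0,0.6]

```text
time_s: 13.48
eef_pos: [626.2, -58.5, 12.3]
ee_rot: [-0.029, 0.707, -0.029, -0.706]
force: [-0.9, 0.8, 1.0]
grip_width: 0.596
```

Run:
```python
from h import *
s,M=st(); ex=-M[:2,2]; d=np.array([676,-63.1]);p=s['eef_pos'][:2]-d
print('along',p@ex,'lat',p@[-ex[1],ex[0]])
c=cap('scene','scene8'); t=s['eef_pos'][:2]+44*ex; print(t)
over(c,[(t,0),(t,40),(d,0)],(170,150,290,260),'s8c')
```

```text
t 13.47 pos [626.2 -58.5  12.3] yaw_y -94.8 F [-0.9  0.8  1. ] grip 0.6 j [-0.28  0.77  1.38  0.    1.    1.37]
along -49.96121801344748 lat 0.43461207979755684
[670.09557147 -62.17108668]
```

View pics/s8c.png

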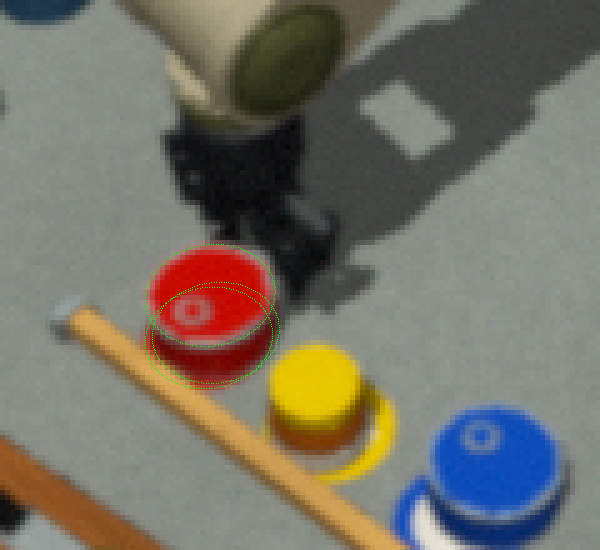

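The lid is at scene (212,209) and a sliver of disc still shows at (212,227). I'll creep forward in 1 mm steps and watch the force.

Emit:
arm_command:
  plan:
    - [0,0,-0.0015,0,0.6]
    - [0,0,-0.0015,0,0.6]
    - [0,0,0,0,0.6]

```text
time_s: 13.9
eef_pos: [629.2, -58.7, 12.3]
ee_rot: [-0.029, 0.707, -0.029, -0.706]
force: [-2.0, 0.8, 2.6]
grip_width: 0.604
```

Emit:
arm_command:
  plan:
    - [0,0,-0.001,0,0.6]
    - [0,0,-0.001,0,0.6]
    - [0,0,0,0,0.6]

```text
time_s: 14.28
eef_pos: [631.2, -58.9, 12.3]
ee_rot: [-0.029, 0.707, -0.029, -0.706]
force: [-2.6, 0.8, 2.0]
grip_width: 0.602
```

Emit:
arm_command:
  plan:
    - [0,0,-0.001,0,0.6]
    - [0,0,0,0,0.6]

```text
time_s: 14.52
eef_pos: [632.1, -59.0, 12.3]
ee_rot: [-0.029, 0.707, -0.029, -0.706]
force: [-3.2, 0.4, 2.5]
grip_width: 0.603
```

Emit:
arm_command:
  plan:
    - [0,0,-0.001,0,0.6]
    - [0,0,0,0,0.6]

```text
time_s: 14.78
eef_pos: [633.1, -59.0, 12.3]
ee_rot: [-0.029, 0.707, -0.029, -0.706]
force: [-2.6, -0.0, 1.5]
grip_width: 0.6
```

Emit:
arm_command:
  plan:
    - [0,0,-0.001,0,0.6]
    - [0,0,0,0,0.6]

```text
time_s: 15.02
eef_pos: [633.9, -59.1, 12.3]
ee_rot: [0.029, -0.706, 0.029, 0.707]
force: [-3.5, 0.7, 2.7]
grip_width: 0.605
```

Emit:
arm_command:
  plan:
    - [0,0,-0.001,0,0.6]
    - [0,0,0,0,0.6]

```text
time_s: 15.28
eef_pos: [634.0, -59.1, 12.2]
ee_rot: [0.029, -0.705, 0.029, 0.708]
force: [-9.8, 1.0, 5.8]
grip_width: 0.602
```

The force jumped to about 10 N, so the tin is against the bar. I'll back off squarely and rise.

Emit:
arm_command:
  plan:
    - [0,0,0.01,0,0.6]
    - [0,0,0.03,0,0.6]
    - [0,0,0.04,0,0.6]
    - [0,0,0.04,0,0.6]
    - [-0.05,0,0.0,0,0.6]
    - [-0.05,0,0.0,0,0.6]
    - [0,-0.05,0.04,0,0.6]
    - [0,-0.05,0.04,0,0.6]
    - [0,0,0,0,0.6]

```text
time_s: 16.4
eef_pos: [443.7, 57.0, 112.4]
ee_rot: [-0.028, 0.707, -0.028, -0.706]
force: [-0.4, 0.2, 0.3]
grip_width: 0.6
```

Run:
```python
from h import *
s,M=st()
d=np.array([676,-63.1]); ex=np.array([.997,-.078]);ey=np.array([.078,.997]); B=d+220*ey
c=cap('scene','scene9'); over(c,[(d,40),(d,0),(B,0)],(170,170,310,280),'s9c')
c=cap('top','top9'); over(c,[(d,40),(B,0)],(170,130,310,230),'t9c')
```

```text
t 16.4 pos [443.7  57.  112.4] yaw_y -94.6 F [-0.4  0.2  0.3] grip 0.6 j [-0.14  0.29  1.88  0.    0.98  1.51]
```

View pics/s9c.png

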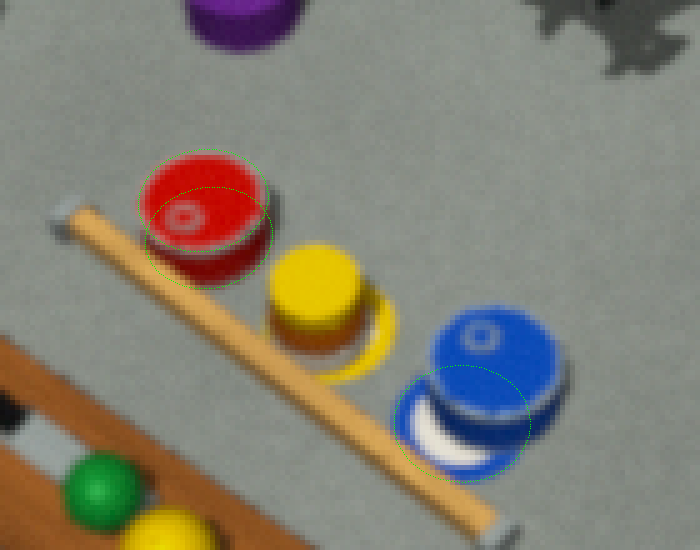

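View pics/t9c.png

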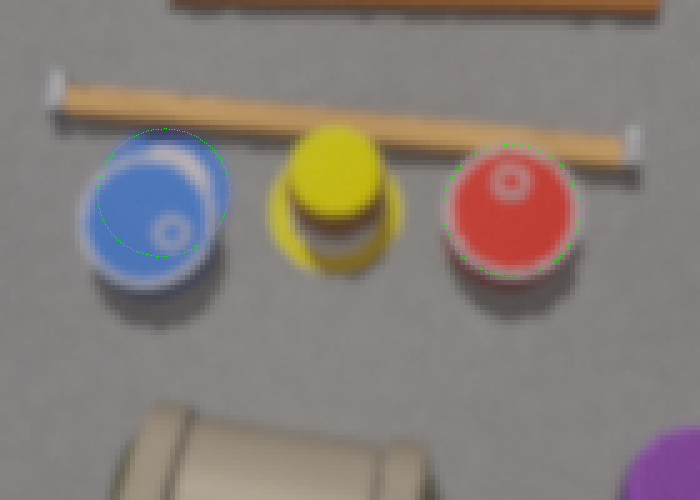

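The red tin sits on its disc and touches the bar. In the top view its lid is at (272,172), within about 1 px of the predicted circle. Next is the blue tin, whose lid is at top (199,174).

Run:
```python
from h import *
s,M=st()
d=np.array([676,-63.1]); ex=np.array([.997,-.078]);ey=np.array([.078,.997]); B=d+220*ey
c=cap('top'); w=to_w(c,(199.1,173.8),40)[:2]; print(w,'rel disc',(w-B)@ex,(w-B)@ey)
for n,uv in(('scene',(269.0,241.5)),):
    c=cap(n); w2=to_w(c,uv,40)[:2]; print(w2,(w2-B)@ex,(w2-B)@ey)
over(c,[(w,40),(w,0)],(170,170,310,280),'s10c')
P=B-103*ex; print(B,P); rel(M,s,(*P,112))
```

```text
t 16.5 pos [446.   54.6 112.6] yaw_y -94.7 F [ 0.4 -0.1  0.1] grip 0.6 j [-0.14  0.29  1.87 -0.    0.98  1.51]
[662.86563258 159.47125181] rel disc -30.4555219626036 0.858597391185522
[664.947547   162.49794944] -28.615935699588928 4.038604259360883
[693.16 156.24] [590.469 164.274]
shift tool [   0.9 -121.1 -134.9]
```

View pics/s10c.png

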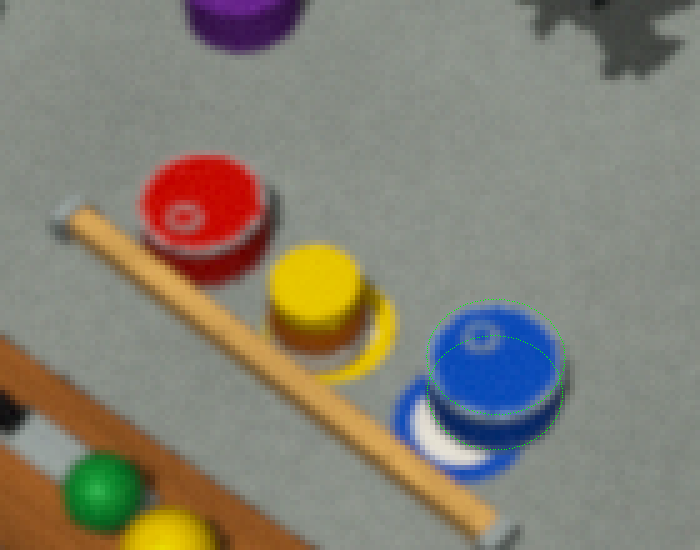

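Emit:
arm_command:
  plan:
    - [0,-0.04,-0.045,0,0.6]
    - [0,-0.04,-0.045,0,0.6]
    - [0,-0.041,-0.044,0,0.6]
    - [0,0,0,0,0.6]
    - [0,0,0,0,0.6]

```text
time_s: 17.23
eef_pos: [589.2, 163.0, 111.6]
ee_rot: [0.03, -0.706, 0.03, 0.707]
force: [-0.2, 0.0, -0.6]
grip_width: 0.603
```

Run:
```python
from h import *
s,M=st(); rel(M,s,(590.5,164.3,12))
```

```text
t 17.23 pos [589.2 163.  111.6] yaw_y -94.8 F [-0.2  0.  -0.6] grip 0.6 j [ 0.08  0.61  1.37 -0.    1.16  1.73]
shift tool [99.6 -1.5 -1.3]
```

Emit:
arm_command:
  plan:
    - [0.05,-0.0015,0,0,0.6]
    - [0.05,0,0,0,0.6]
    - [0,0,0,0,0.6]
    - [0,0,-0.012,0,0.6]
    - [0,0,-0.012,0,0.6]
    - [0,0,-0.006,0,0.6]
    - [0,0,-0.006,0,0.6]
    - [0,0,-0.006,0,0.6]
    - [0,0,-0.006,0,0.6]
    - [0,0,-0.004,0,0.6]
    - [0,0,0,0,0.6]

```text
time_s: 18.6
eef_pos: [641.6, 161.1, 12.6]
ee_rot: [-0.029, 0.707, -0.029, -0.706]
force: [-2.2, 0.5, 2.3]
grip_width: 0.596
```

Run:
```python
from h import *
s,M=st(); ex=np.array([.997,-.078]);ey=np.array([.078,.997]); B=np.array([693.2,156.2]);p=s['eef_pos'][:2]-B
print('along',p@ex,'lat',p@ey)
c=cap('scene','scene11'); over(c,[(B,0),(B,40)],(190,190,310,290),'s11c')
```

```text
t 18.6 pos [641.6 161.1  12.6] yaw_y -94.8 F [-2.2  0.5  2.3] grip 0.6 j [ 0.07  0.83  1.25 -0.    1.06  1.72]
along -51.77943479754313 lat 0.8513233545752367
```

View pics/s11c.png

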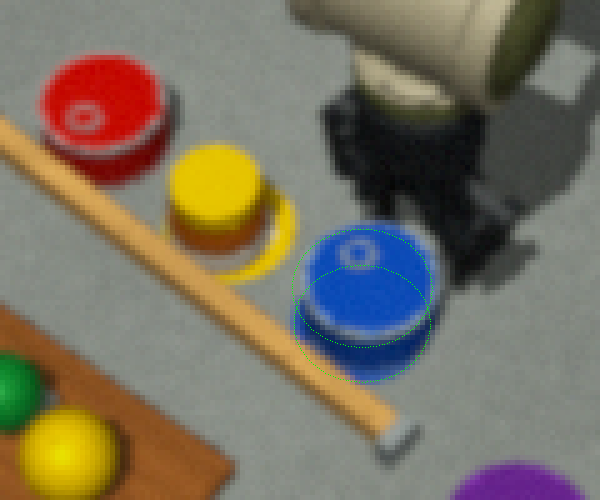

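The lid is at scene (264,245), about 8 mm short of the bar. I'll creep in.

Emit:
arm_command:
  plan:
    - [0,0.0005,-0.002,0,0.6]
    - [0,0.0005,-0.002,0,0.6]
    - [0,0,-0.001,0,0.6]
    - [0,0,0,0,0.6]

```text
time_s: 19.15
eef_pos: [646.2, 159.7, 12.3]
ee_rot: [-0.029, 0.707, -0.029, -0.706]
force: [-3.1, 0.1, 2.8]
grip_width: 0.602
```

Emit:
arm_command:
  plan:
    - [0,0,-0.001,0,0.6]
    - [0,0,0,0,0.6]

```text
time_s: 19.4
eef_pos: [647.2, 159.6, 12.3]
ee_rot: [-0.029, 0.707, -0.029, -0.706]
force: [-3.4, -0.6, 3.9]
grip_width: 0.604
```

Emit:
arm_command:
  plan:
    - [0,0,-0.001,0,0.6]
    - [0,0,0,0,0.6]

```text
time_s: 19.65
eef_pos: [648.3, 159.5, 12.3]
ee_rot: [-0.029, 0.707, -0.029, -0.706]
force: [-3.9, 0.2, 3.0]
grip_width: 0.601
```

Emit:
arm_command:
  plan:
    - [0,0,-0.001,0,0.6]
    - [0,0,0,0,0.6]

```text
time_s: 19.9
eef_pos: [649.3, 159.5, 12.3]
ee_rot: [-0.029, 0.707, -0.029, -0.706]
force: [-2.8, -0.4, 2.7]
grip_width: 0.602
```

Emit:
arm_command:
  plan:
    - [0,0,-0.001,0,0.6]
    - [0,0,0,0,0.6]

```text
time_s: 20.15
eef_pos: [650.3, 159.4, 12.3]
ee_rot: [-0.029, 0.707, -0.029, -0.706]
force: [-2.8, 1.0, 2.9]
grip_width: 0.603
```

Emit:
arm_command:
  plan:
    - [0,0,-0.001,0,0.6]
    - [0,0,0,0,0.6]

```text
time_s: 20.4
eef_pos: [650.8, 159.4, 12.2]
ee_rot: [0.029, -0.706, 0.029, 0.707]
force: [-4.3, 0.2, 3.7]
grip_width: 0.597
```

Emit:
arm_command:
  plan:
    - [0,0,-0.001,0,0.6]
    - [0,0,0,0,0.6]

```text
time_s: 20.65
eef_pos: [651.0, 159.4, 12.2]
ee_rot: [0.029, -0.705, 0.029, 0.708]
force: [-10.2, 0.3, 6.8]
grip_width: 0.603
```

The force jumped to 10 N again, so the blue tin is against the bar. I'll back off and check both.

Emit:
arm_command:
  plan:
    - [0,0,0.01,0,0.6]
    - [0,0,0.03,0,0.6]
    - [0,0,0.04,0,0.6]
    - [0,0,0.04,0,0.6]
    - [-0.05,0,0.02,0,0.6]
    - [-0.05,0,0.03,0,0.6]
    - [-0.05,0,0.03,0,0.6]
    - [0,0,0.03,0,0.6]
    - [0,0,0,0,0.6]
    - [0,0,0,0,0.6]

```text
time_s: 21.9
eef_pos: [423.5, 178.3, 162.2]
ee_rot: [-0.029, 0.707, -0.029, -0.706]
force: [0.0, 0.7, -1.4]
grip_width: 0.605
```

Run:
```python
from h import *
s,M=st()
d=np.array([676,-63.1]); ey=np.array([.078,.997]); B=d+220*ey
c=cap('scene','scene12'); over(c,[(d,40),(B,40),(B,0)],(170,180,310,280),'s12c')
c=cap('top','top12'); over(c,[(d,40),(B,40)],(170,130,310,230),'t12c')
```

```text
t 21.9 pos [423.5 178.3 162.2] yaw_y -94.8 F [ 0.   0.7 -1.4] grip 0.6 j [ 0.14  0.24  1.79 -0.    1.11  1.8 ]
```

View pics/s12c.png

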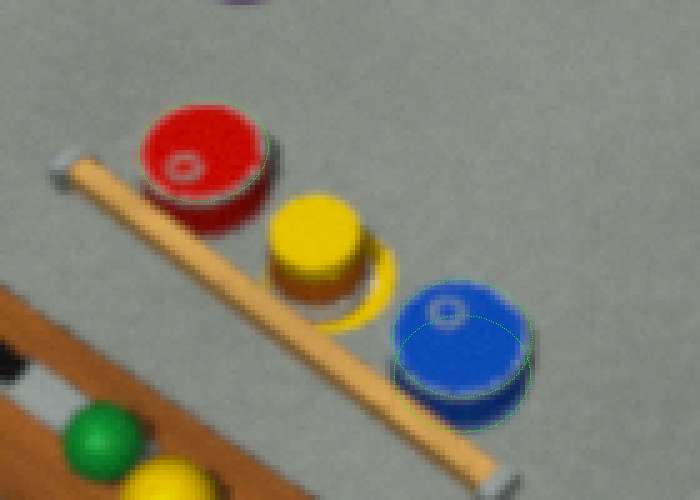

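View pics/t12c.png

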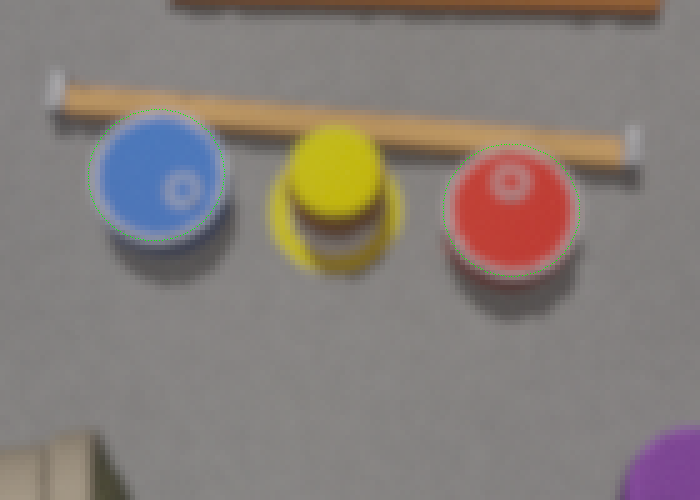

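View pics/scene12.png

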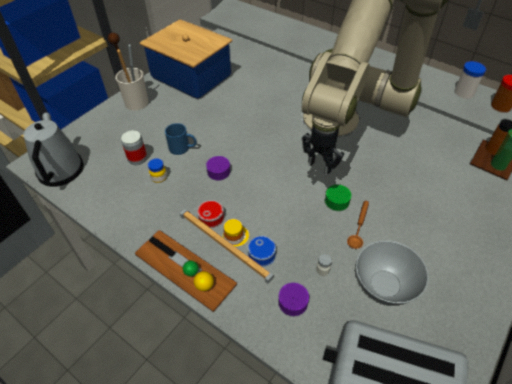

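Both tins cover their discs and touch the bar: in the scene view the red lid is at (210,210) and the blue at (262,247). The jar at (234,229) and the other items are where they started, and the arm is clear of everything.

Run:
```python
from h import *
print(ctrl.finish_job()); st()
```

```text
the job is handed in; nothing more can be done
None
the job is handed in; nothing more can be done
```

Both tins are on their own discs and up against the stop bar, and I handed the job in at about 22 s of the 72 s allowed. I pushed the red tin sideways along the worktop to line up with its disc, then squarely to the bar. I then nudged the blue tin straight onto its disc. All pushes used the two part-open fingers, and nothing was lifted or tipped.

- **Contact with the bar:** for each tin the force rose from about 3 N to about 10 N when it reached the bar, so I stopped there.
- **Centring:** the last pictures from both cameras show each lid within about 1 px (roughly 3 mm) of its disc's centre, with neither disc showing. The blue disc was mostly hidden, so I took its centre from the red disc and the bar direction. That agreed with the part of it I could see before the push.
- **Everything else:** the jar, the purple and green look-alikes and the other items looked unmoved, and the arm was clear of them all.
- **Disagreement:** before the blue push, the two cameras differed by about 3 mm on how far the tin was off to the side of its disc. The final pictures showed no such offset.

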